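# Load the bench shaker and latch its guard

### The job

Pick up the lidded steel pot with the knob by its knob and set it down (don't drop it) in the rubber ring in the shaker's well. Then push the clear sliding guard shut over it until its latch clicks and the guard stays shut by itself, feeling for the click and not forcing the guard against its end stop. Leave the other things on the table where they are.

Things in the scene. Friction and masses are not known exactly. Their poses are not given: they have to be found in the camera images.
- pot: lidded pot: stainless, round, 60 mm across and 34 mm tall, with an upright round knob on its lid, 18 mm thick, from 34 to 56 mm above its foot; 0.12 to 0.26 kg; one rigid piece; origin under its centre, z up. It is the only thing with a knob; it may stand in any of three places, among the cup and the tin
- shaker: bench shaker, fixed: white box 220 mm (its x) by 400 mm (its y, -210 to +190), deck 92 mm above the table; origin on the table. Grey rails along both long sides (91 to 107 mm either side of its middle) stand up to 114 mm, a grey hood across the -y end (y -210 to -178) up to 126 mm. The guard runs between the rails along the shaker's y
- well (a point): centre of the open square well in the shaker's deck, at deck height (shaker x 0, y -82.5 mm): 140 mm (x) by 135 mm (y), its floor 62 mm lower. Axes as the shaker's. With the guard at travel q (mm), the guard covers the deck from shaker y = -10 - q to 155 - q
- seat (a point): centre of the rubber ring on the well's floor, where the pot's foot goes (30 mm above the table; shaker x 0, y -100 mm). The ring is 67 mm wide inside and 8 mm tall, so the pot has 3.5 mm of play all round. Axes as the shaker's
- tab (a point): top edge, middle, of the guard's push tab, on the face towards the shaker's +y: the face to push. The tab is a grey upright plate 70 mm wide (shaker x), 12 mm thick (shaker y), 45 mm tall; its top is 143 mm, the guard's own surface 98 to 102 mm above the table. Axes as the shaker's; pushing towards the shaker's -y shuts the guard
- guard (a joint): travel of the clear sliding guard in m, 0 wide open, growing as it shuts; 1 to 2 N of friction. It catches somewhere between 0.142 and 0.158: the catch is set differently each time, cannot be seen and must be felt. Let go before the click, the guard is pushed back to 0.138 or less; latched, it stays at 0.1415 to 0.159
- hood (a point): top centre of the grey hood, where latch, spring and stop are housed. 26 mm before the catch a return spring meets the guard (1 to 7 N); over the last 12 mm the latch ramp adds 4 to 7 N (10 to 15 N in all); then the push falls by 4 to 10 N within 2 to 4 mm and the latch drops in (the click). 1 mm on, a firm end stop begins (12 N per mm); press it with 20 N at most
- cup: bystander: open stainless cup, no lid, 68 mm across, 45 mm tall; origin under its centre
- tin: bystander: closed round aluminium tin with a flat lid and no knob, 62 mm across, 46 mm tall; origin under its centre
- dish: bystander: shallow open stainless dish, 136 mm across, 30 mm tall; origin under its centre
- bottle: bystander: amber glass bottle, 56 mm across, 120 mm tall; origin under its centre
- bowl: bystander: open stainless bowl, 110 mm across, 55 mm tall; origin under its centre
- brush: bystander: wooden brush lying flat, 170 mm long, 20 mm thick; origin under its middle
- marker: bystander: black marker pen lying flat, 120 mm long, 16 mm thick; origin under its middle
Mind the look-alikes: they are no part of the job. Leave any blue or green look-alike of the pot alone.

How it is judged:
By the outcome, as a careful person would: the job done as asked, in the order asked, and still so for the second after the job is handed in, with the robot touching nothing.
It also fails if it takes over 69 s, if anything falls off the work surface, if the arm or the gripper's body presses on something with over 40 N, if the wrist force passes 120 N, or if a joint passes its speed limit or range.

### The arm

A 6-joint arm with a two-finger parallel gripper is mounted at the origin on the work surface. World frame = base frame: x ahead of the robot, y to its left, z up, the work surface at z = 0. Lengths are in m, angles in rad, forces in N, time in s.
With the tool pointing down it reaches from about 0.425 to 0.95 m from the base axis. Payload 3.5 kg.
Tool frame: the origin (TCP) lies midway between the tips of the shut fingers; the grasp point (between the pads) lies 19 mm behind it; z points along the fingers, y is the line along which they close (so a half turn about z gives the same grasp; the last joint's range is limited). The gripper opens to 85 mm and grips with 20 to 120 N. Pads are 22 mm wide; open, the fingers measure 114 mm over their backs; the gripper's body (76 mm by 85 mm) begins 54 mm behind the grasp point. The pads swing forward as they close: fully open they stand 13 mm farther back than shut.
Start: joints at [1.178, 0.286, 1.577, -0, 1.279, -0.15], TCP at [0.162, 0.655, 0.231] pointing down, gripper open.
Joint ranges: [-2.77, 2.77], [-0.9, 2.22], [0.21, 2.48], [-1.53, 4.67], [0.24, 2.81], [-2.84, 2.84]. Speed limits (rad/s): [2.79, 2.79, 3.14, 3.14, 3.14, 3.14].

### API

Orientations are given as a unit quaternion [x, y, z, w].
In Python, from plant import get_state, read_camera, ctrl gives the robot as it stands.
- The arm moves only by the shell command python3 -m crank 'ROWS' [FORCE]. ROWS is JSON, a list of rows, each a list of 3 entries, a list of its own where there are three numbers: the shift along the tool's x, y, z in mm, then the turn about the tool's z in degrees, then the closure in counts, from 0 (fully open) to 255 (shut). In form: [[[tx, ty, tz], yaw, claw], ...]. A call has 1 to 10 rows; each row is the pose to reach, as a shift and turn from the pose commanded when the call began, along the tool's axes at that moment; what a row does not reach only later rows make up. A row lasts 1/10 s, in which the tool goes at most 50 mm and 8.59 degrees, less where a joint would pass 70% of its speed; a pose out of reach is approached as far as the arm can. A call with a gripper value outside its range is refused whole. The fingers move at their own pace and stop on an object; FORCE is the grip in N (left out, the last holds). Time passes only in rows, so rows that repeat a pose let the fingers close. It gives the time, the measured TCP pose, the force, the opening and the grip force at its end, in the units of the state.
- get_state(): the state, without advancing time (a new reading comes with each control period).
- read_camera(name): name is "side" or "top" or "wrist"; returns a dict with "frame" (400x640x3 uint8, blue, green, red), "range_z" (400x640 float32, m along the optical axis (not along the pixel's ray), 0 where there is no reading), "vfov" (degrees; the focal length in pixels is half the picture's height over the tangent of half this angle, whatever the lens; pixels are square), "cx", "cy" (the principal point, pixels), "origin" and "orientation" of the camera in the world. Camera axes: x right, y down, z forward; pixel columns grow to the right and rows downward; lengths in m; the calibration is good to about 2 mm. A picture is of the moment at which its call begins.
- ctrl.sign_off(): hands the job in; it is judged then, once.
The state is a dict: "time": time; "qpos": joint angles; "dq": joint speeds; "joint_efforts": joint torques, N m; "eef_pos": TCP position; "tcp_rot": TCP orientation; "contact_force": force on the tool from outside, world axes, zero at the start; "wrist_torque": the same for the moment, N m; "opening": opening from 0.0 (shut) to 1.0 (fully open); "finger_force": force on a finger pad.
Only numpy, scipy, OpenCV 4.12 (cv2) and the standard library are available. Lean on these libraries where they do the work, as an engineer would, in place of code of your own. Each camera call takes 0.05 s, during which the arm holds its last target. There are 200 camera calls.

## Working session

There is one attempt and no reset: what is moved stays moved. The work goes in short steps, Python scripts to look and compute and a shell command to move; the robot and the scene stay as the last step left them, time stands still between calls to the robot, and variables do not carry over. Pictures are saved under pics/ and viewed, at most 10 in all, crops included, and the job is handed in when it is done.

```bash
mkdir -p pics; ls; cat > h.py <<'E'
import numpy as np, cv2
from scipy.spatial.transform import Rotation as R
from plant import get_state, read_camera, ctrl
def cam(n):
    c=read_camera(n); c['f']=200/np.tan(np.radians(c['vfov'])/2); c['R']=R.from_quat(c['orientation']).as_matrix(); c['o']=np.array(c['origin']); return c
def cloud(c):
    v,u=np.mgrid[0:400,0:640]; z=c['range_z']
    p=np.stack([(u-c['cx'])/c['f']*z,(v-c['cy'])/c['f']*z,z],-1)
    return p@c['R'].T+c['o']
def ray(c,u,v,h):
    d=c['R']@np.array([(u-c['cx'])/c['f'],(v-c['cy'])/c['f'],1]); return c['o']+d*(h-c['o'][2])/d[2]
def proj(c,p):
    q=c['R'].T@(np.array(p)-c['o']); return q[:2]/q[2]*c['f']+[c['cx'],c['cy']]
E
python3 - <<'E'
from h import *
for n in("top","side"):
    c=cam(n); cv2.imwrite(f"pics/{n}0.png",c['frame']); np.savez(f"{n}0.npz",**{k:v for k,v in c.items()})
    print(n,c['o'],c['R'].round(2).tolist(),c['f'])
print(get_state())
E
```

```text
pics
top [ 0.39157655 -0.04282732  1.24080476] [[-0.02, -0.99, 0.13], [-1.0, 0.02, 0.01], [-0.01, -0.13, -0.99]] 392.15038094581485
side [ 0.27459034 -1.09854624  1.30221426] [[0.97, -0.17, 0.16], [-0.24, -0.71, 0.66], [-0.0, -0.68, -0.74]] 472.47797235073966
{'time': 0.1, 'qpos': array([ 1.17799137e+00,  2.87108553e-01,  1.57805057e+00,  2.03646487e-06,
        1.27860763e+00, -1.50007729e-01]), 'dq': array([-0.00226771, -0.00054391, -0.00466   ,  0.00071336, -0.00374168,
        0.00069168]), 'joint_efforts': array([ 1.85203209e-05, -4.07300663e+01, -2.93697649e+01, -1.81259325e-04,
        3.47806395e-03,  2.93076505e-05]), 'eef_pos': array([0.16202479, 0.65464363, 0.23005371]), 'tcp_rot': array([ 1.21100869e-01,  9.92639611e-01, -1.04699417e-03, -2.92361783e-04]), 'contact_force': array([ 0.06621733, -0.53894028,  0.8643315 ]), 'wrist_torque': array([ 0.02407534,  0.00364689, -0.00327282]), 'finger_force': 0.0, 'opening': 1.0033275436039977}
```

View pics/top0.png

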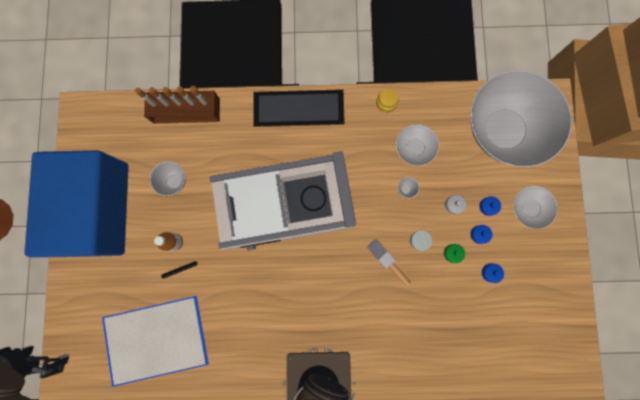

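View pics/side0.png

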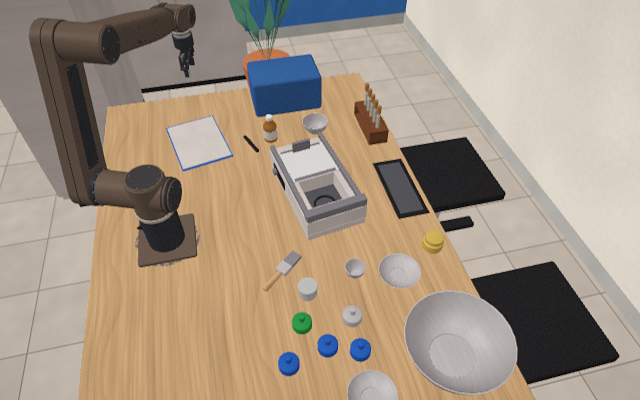

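The pot could be mistaken for any of these in the top view: cup (408,187), tin (421,240), green pot (455,253), or blue pots (490,206), (482,234), (493,273). The steel piece with a knob is at (456,204), which is side view (352,315). I'll check it with one close crop and measure.

```bash
python3 - <<'E'
from h import *
T=dict(np.load("top0.npz")); S=dict(np.load("side0.npz"))
a=cv2.resize(T['frame'][165:265,380:510],None,fx=3,fy=3,interpolation=2); b=cv2.resize(S['frame'][245:345,280:410],None,fx=3,fy=3,interpolation=2)
cv2.imwrite("pics/crop.png",np.hstack([a,b]))
P=cloud(T)
sub=P[140:260,200:365].reshape(-1,3)
m=(sub[:,2]>.105)&(sub[:,2]<.135)
q=sub[m]; r=cv2.minAreaRect((q[:,:2]*1000).astype(np.float32)); print("shaker rect",r,m.sum(), np.percentile(q[:,2],[5,50,95]))
print(cv2.boxPoints(r))
h=sub[(sub[:,2]>.119)&(sub[:,2]<.132)]; print("hood",len(h),h.mean(0),cv2.minAreaRect((h[:,:2]*1000).astype(np.float32)))
t=sub[(sub[:,2]>.136)&(sub[:,2]<.15)]; print("tab",len(t),t.mean(0),cv2.minAreaRect((t[:,:2]*1000).astype(np.float32)))
# pot
for C,(u,v),n in((T,(456,204),'top'),(S,(352,315),'side')):
    Q=cloud(C)[v-25:v+25,u-25:u+25].reshape(-1,3)
    c0=ray(C,u,v,.045)
    Q=Q[np.hypot(*(Q[:,:2]-c0[:2]).T)<.045]
    k=Q[Q[:,2]>.046]; l=Q[(Q[:,2]>.026)]
    print(n,c0,"knob",len(k),k.mean(0),k[:,2].max(),"lid",len(l),cv2.minEnclosingCircle((l[:,:2]*1000).astype(np.float32)))
E
```

```text
shaker rect ((549.6115112304688, 95.3428726196289), (220.2848358154297, 400.1808776855469), 8.61161994934082) 2382 [0.10970645 0.11526277 0.12779548]
[[ 410.75015   276.6852  ]
 [ 470.67154  -118.984024]
 [ 688.4729    -85.999466]
 [ 628.5515    309.66977 ]]
hood 867 [ 0.57253071 -0.07501112  0.12532355] ((552.090576171875, 87.36515045166016), (220.3955535888672, 384.1658630371094), 8.204763412475586)
tab 113 [0.52640834 0.23926479 0.14256836] ((527.3107299804688, 239.9673309326172), (70.35269165039062, 12.926119804382324), 8.893495559692383)
top [ 0.53239137 -0.4320729   0.045     ] knob 33 [ 0.53514349 -0.43603046  0.05558336] 0.05993152930589707 lid 286 ((535.4849243164062, -437.3467102050781), 29.78070068359375)
side [ 0.53179308 -0.45075532  0.045     ] knob 34 [ 0.53560743 -0.44092045  0.0548038 ] 0.05960956686807295 lid 275 ((535.6519165039062, -439.8649597167969), 30.095176696777344)
```

View pics/crop.png

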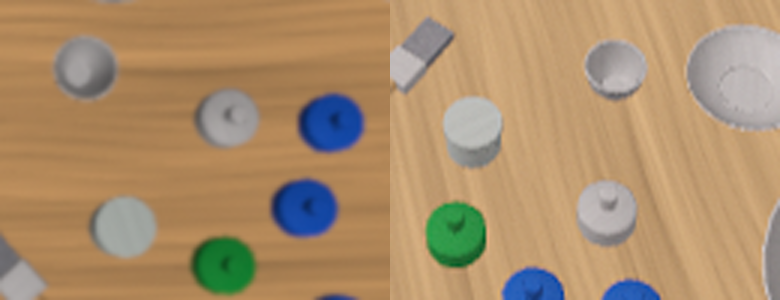

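Pot confirmed: it is the plain steel one with a knob, at (456,204) in the top view, about (0.5355, -0.4385). The shaker is turned about 8.6°. I'll move over with the tool turned to the shaker's axes.

```bash
python3 -m crank '[[[-365,-275,0],67.5,120],[[-365,-275,0],67.5,120],[[-365,-275,0],67.5,120],[[-365,-275,0],67.5,120],[[-365,-275,0],67.5,120],[[-365,-275,0],67.5,120],[[-365,-275,0],67.5,120],[[-365,-275,0],67.5,120],[[-365,-275,0],67.5,120],[[-365,-275,0],67.5,120]]' 40
python3 - <<'E'
from h import *
s=get_state(); Rm=R.from_quat(s['tcp_rot']).as_matrix(); print(s['eef_pos'],Rm.round(3),s['qpos'])
print(1000*Rm.T@(np.array([.5355,-.4385,.16])-s['eef_pos']))
E
```

```text
time: 1.1
eef_pos: [0.453, 0.2967, 0.231]
tcp_rot: [0.654, 0.756, -0.0, 0.001]
contact_force: [0.8, -0.7, 0.8]
opening: 0.533
finger_force: 0.0
[0.45295441 0.29670007 0.23095998] [[-0.144  0.99   0.   ]
 [ 0.99   0.144 -0.001]
 [-0.001  0.    -1.   ]] [ 3.93163424e-01 -8.05743353e-03  1.90516023e+00 -1.56703864e-03
  1.24470619e+00  2.49487360e-01]
[-739.32526509  -23.95503856   72.05931434]
```

```bash
python3 -m crank '[[[-480,-16,0],0,120],[[-480,-16,0],0,120],[[-480,-16,0],0,120],[[-480,-16,0],0,120],[[-480,-16,0],0,120],[[-480,-16,0],0,120],[[-480,-16,0],0,120],[[-480,-16,0],0,120],[[-480,-16,0],0,120],[[-480,-16,0],0,120]]' && python3 -m crank '[[[-260,-8,60],0,120],[[-260,-8,60],0,120],[[-260,-8,60],0,120],[[-260,-8,60],0,120],[[-260,-8,60],0,120],[[-260,-8,60],0,120],[[-260,-8,60],0,120],[[-260,-8,60],0,120]]'
cat > wl.py <<'E'
from h import *
import sys
s=get_state(); Rm=R.from_quat(s['tcp_rot']).as_matrix(); c=cam("wrist"); cv2.imwrite("pics/w1.png",c['frame'])
P=cloud(c).reshape(-1,3); x=np.array([.5355,-.4385])
print(s['eef_pos'],s['contact_force'],"expect px",proj(c,[*x,.056]))
for it in range(2):
    Q=P[(np.hypot(*(P[:,:2]-x).T)<.042)&(P[:,2]<.08)]
    k=Q[Q[:,2]>.048]; l=Q[(Q[:,2]>.026)&(Q[:,2]<.04)]
    print("knob",len(k),k.mean(0),(k[:,:2].max(0)+k[:,:2].min(0))/2,k[:,2].max(),"lid",len(l),cv2.minEnclosingCircle((l[:,:2]*1000).astype(np.float32)))
    x=np.median(k[:,:2],0)
print("shift",1000*Rm.T@(np.array([*x,.037])-s['eef_pos']), "yaw of tool x",np.degrees(np.arctan2(Rm[1,0],Rm[0,0])))
E
python3 wl.py
```

```text
time: 2.1
eef_pos: [0.5062, -0.1789, 0.231]
tcp_rot: [0.653, 0.757, -0.0, -0.0]
contact_force: [-0.1, 0.3, -0.4]
opening: 0.536
finger_force: 0.0
time: 2.9
eef_pos: [0.5374, -0.4333, 0.1709]
tcp_rot: [0.652, 0.758, 0.0, -0.001]
contact_force: [0.7, -0.1, 1.1]
opening: 0.528
finger_force: 0.0
[ 0.5374323  -0.43332218  0.17091473] [ 0.72774117 -0.12578395  1.10418465] expect px [318.12701171 195.68460888]
knob 362 [ 0.53552947 -0.43829863  0.05565243] [ 0.53549739 -0.43923314] 0.058341492379341664 lid 2738 ((535.791259765625, -439.41009521484375), 29.97954750061035)
knob 362 [ 0.53552947 -0.43829863  0.05565243] [ 0.53549739 -0.43923314] 0.058341492379341664 lid 2738 ((535.791259765625, -439.41009521484375), 29.97954750061035)
shift [ -4.70981751  -2.55169164 133.90758022] yaw of tool x 98.620577786656
```

View pics/w1.png

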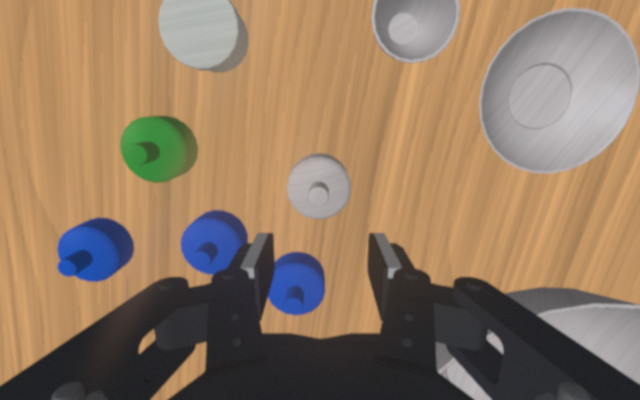

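The wrist view shows the pot at (318,187) with its knob at (319,193), and nothing in the fingers' way. I'll go down and grip.

```bash
python3 -m crank '[[[-5,-2,40],0,120],[[-5,-2,75],0,120],[[-5,-2,100],0,120],[[-5,-2,115],0,120],[[-5,-2,125],0,120],[[-5,-2,133],0,120],[[-5,-2,133],0,120]]' && python3 -m crank '[[[0,0,0],0,255],[[0,0,0],0,255],[[0,0,0],0,255],[[0,0,0],0,255],[[0,0,0],0,255],[[0,0,0],0,255],[[0,0,0],0,255],[[0,0,0],0,255]]' 60
```

```text
time: 3.65
eef_pos: [0.5362, -0.4397, 0.0384]
tcp_rot: [0.652, 0.758, 0.0, -0.0]
contact_force: [0.1, 0.3, -0.5]
opening: 0.528
finger_force: 0.0
time: 4.45
eef_pos: [0.5367, -0.4409, 0.0401]
tcp_rot: [0.652, 0.758, -0.0, 0.001]
contact_force: [-0.3, 0.8, 5.8]
opening: 0.179
finger_force: 58.7
```

```bash
python3 -m crank '[[[0,0,-10],0,255],[[0,0,-30],0,255],[[0,0,-60],0,255],[[0,0,-100],0,255],[[0,0,-140],0,255],[[0,0,-170],0,255],[[0,0,-185],0,255],[[0,0,-190],0,255],[[0,0,-190],0,255]]' && python3 -m crank '[[[20,4,0],0,255],[[60,13,0],0,255],[[110,23,0],0,255],[[160,34,0],0,255],[[210,45,0],0,255],[[260,55,0],0,255],[[310,66,0],0,255],[[360,77,0],0,255],[[400,85,0],0,255],[[425,91,0],0,255]]' && python3 -m crank '[[[10,2,0],0,255],[[13,2,0],0,255],[[13,2,0],0,255],[[13,2,0],0,255]]'
cat > wl2.py <<'E'
from h import *
s=get_state(); Rm=R.from_quat(s['tcp_rot']).as_matrix()
c=cam("wrist"); cv2.imwrite("pics/w2.png",c['frame']); t=cam("top"); cv2.imwrite("pics/t2.png",t['frame'])
w=cloud(c); print(s['eef_pos'],s['contact_force'],s['opening'],Rm.round(3).tolist())
o=np.array([.5481,.1052]); a=np.radians(8.62); X=np.array([np.cos(a),np.sin(a)]); Y=np.array([-X[1],X[0]])
for n,C in(("wrist",w),("top",cloud(t))):
    p=C.reshape(-1,3); p=p[np.isfinite(p).all(1)]; L=np.c_[(p[:,:2]-o)@X,(p[:,:2]-o)@Y,p[:,2]]*1000
    H=L[(L[:,2]>119)&(L[:,2]<132)&(abs(L[:,0])<115)&(L[:,1]<-160)&(L[:,1]>-225)]
    F=L[(L[:,2]>22)&(L[:,2]<60)&(abs(L[:,0])<75)&(L[:,1]<-10)&(L[:,1]>-155)]
    Rg=F[F[:,2]>35.5]
    for q,m in((H,'hood'),(F,'floor'),(Rg,'ring')):
        if len(q): print(n,m,len(q),np.percentile(q,[1,99],axis=0).round(1).tolist())
    D=L[(L[:,2]>86)&(L[:,2]<97)&(abs(L[:,0])<90)&(L[:,1]<0)&(L[:,1]>-178)]
    e=D[(abs(D[:,1]+80)<25)]; print(n,"deck inner x", np.sort(e[e[:,0]<0][:,0])[-5:], np.sort(e[e[:,0]>0][:,0])[:5]); e=D[(abs(D[:,0])<40)]; print("deck inner y",np.sort(e[e[:,1]<-130][:,1])[-5:])
seat=o-.1*Y; print(seat,"shift",1000*Rm.T@(np.array([*seat,.07])-s['eef_pos']),"seat px",proj(c,[*seat,.03]))
E
python3 wl2.py
```

```text
time: 5.35
eef_pos: [0.5356, -0.4396, 0.2272]
tcp_rot: [0.652, 0.758, 0.0, -0.001]
contact_force: [-0.7, 0.4, -2.7]
opening: 0.182
finger_force: 58.6
time: 6.35
eef_pos: [0.5605, -0.0024, 0.2251]
tcp_rot: [0.651, 0.759, -0.001, -0.003]
contact_force: [1.2, -0.2, -2.4]
opening: 0.183
finger_force: 58.7
time: 6.75
eef_pos: [0.5624, 0.0057, 0.2277]
tcp_rot: [0.653, 0.758, -0.001, -0.0]
contact_force: [-0.2, -0.2, -2.6]
opening: 0.18
finger_force: 58.8
[0.56235517 0.00567027 0.22768116] [-0.18172733 -0.23079407 -2.62416235] 0.1795777458546128 [[-0.148, 0.989, -0.001], [0.989, 0.148, -0.0], [-0.0, -0.001, -1.0]]
wrist hood 1119 [[-73.5, -210.1, 119.4], [104.9, -178.8, 127.5]]
wrist floor 14887 [[-70.3, -151.0, 29.7], [70.0, -16.2, 58.4]]
wrist ring 2660 [[-70.4, -151.4, 36.0], [70.2, -16.1, 59.7]]
wrist deck inner x [-69.85120917 -69.83200458 -69.81117829 -69.71854101 -69.69199825] [69.39134515 69.48346687 69.49465103 69.5289461  69.56153   ]
deck inner y []
top hood 818 [[-107.8, -209.5, 120.2], [106.1, -178.1, 130.7]]
top floor 238 [[-63.2, -149.9, 26.0], [59.3, -14.7, 52.8]]
top ring 17 [[-57.7, -150.0, 36.0], [51.9, -14.6, 57.9]]
top deck inner x [] []
deck inner y [-150.7132542  -150.5498714  -150.38717056 -150.14355515 -149.8816488 ]
[0.56308805 0.00632959] shift [  0.58031993   1.00182942 157.67998829] seat px [322.11372307 170.56098719]
```

View pics/w2.png

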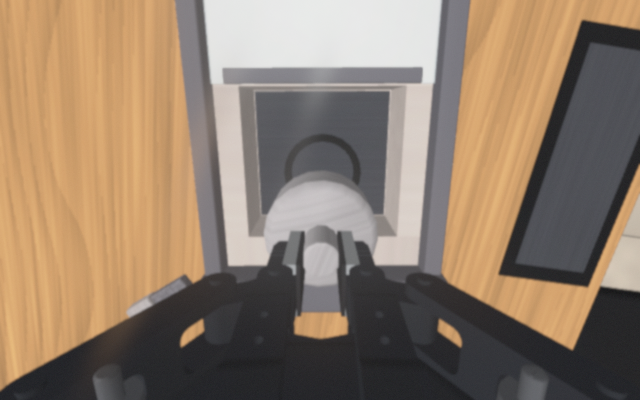

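The pot is held upright over the well, with its lid at (320,235). The ring is visible at (322,170), where I expected the seat (322,171). Next I'll check the pot's position in the grip and the ring numerically.

```bash
python3 - <<'E'
from h import *
s=get_state(); c=cam("wrist"); t=s['eef_pos']; g=c['frame'].astype(int)
P=cloud(c); p=P.reshape(-1,3)
o=np.array([.5481,.1052]); a=np.radians(8.62); X=np.array([np.cos(a),np.sin(a)]); Y=np.array([-X[1],X[0]])
loc=lambda p:np.c_[(p[:,:2]-o)@X,(p[:,:2]-o)@Y,p[:,2]]*1000
L=loc(p); T=loc(t[None])[0]; print("tcp",T)
D=L-T; m=(np.hypot(D[:,0],D[:,1])<45)&(D[:,2]>-25)&(D[:,2]<-1)
q=D[m]; print("lid z",np.percentile(q[:,2],[1,10,50,90]))
q=q[np.abs(q[:,2]-np.median(q[:,2]))<4]; print("lid circle",cv2.minEnclosingCircle(q[:,:2].astype(np.float32)),np.percentile(q,[.5,99.5],axis=0))
# ring: dark pixels on the floor
dk=(g.sum(2).reshape(-1)<130)&(L[:,2]>24)&(L[:,2]<45)&(np.hypot(L[:,0],L[:,1]+100)<48)
r=L[dk]; print("ring",len(r),np.percentile(r,[1,99],axis=0), np.median(r[:,2]))
A=np.c_[2*r[:,:2],np.ones(len(r))]; x=np.linalg.lstsq(A,(r[:,:2]**2).sum(1),rcond=None)[0]; print("fit",x[:2],np.sqrt(x[2]+x[0]**2+x[1]**2))
E
```

```text
tcp [  -0.65187727 -100.60412221  228.09978635]
lid z [-22.90881622 -11.58356253  -7.76338328  -6.50583483]
lid circle ((-0.5364707112312317, 1.6910064220428467), 29.945703506469727) [[-29.13946126 -26.26752627 -11.6668224 ]
 [ 27.75912762  30.56500928  -5.45891414]]Traceback (most recent call last):
  File "<stdin>", line 12, in <module>
    return _quantile_unchecked(
        a, q, axis, out, overwrite_input, method, keepdims, weights)
    return _ureduce(a,
                    func=_quantile_ureduce_func,
    ...<5 lines>...
                    overwrite_input=overwrite_input,
                    method=method)
    r = func(a, **kwargs)
    result = _quantile(arr,
                       quantiles=q,
    ...<2 lines>...
                       out=out,
                       weights=wgt)
    slices_having_nans = np.isnan(arr[-1, ...])
                                  ~~~^^^^^^^^^
IndexError: index -1 is out of bounds for axis 0 with size 0
```

```bash
python3 -m crank '[[[-1,1,20],0,255],[[-1,1,55],0,255],[[-1,1,90],0,255],[[-1,1,115],0,255],[[-1,1,132],0,255],[[-1,1,142],0,255],[[-1,1,146],0,255],[[-1,1,148],0,255],[[-1,1,148],0,255]]'; python3 -m crank '[[[0,0,2],0,255],[[0,0,4],0,255],[[0,0,4],0,255]]'
```

```text
time: 7.8
eef_pos: [0.5644, 0.0059, 0.0813]
tcp_rot: [0.652, 0.758, 0.0, 0.001]
contact_force: [-0.1, 0.3, -2.0]
opening: 0.181
finger_force: 58.8
time: 8.1
eef_pos: [0.5637, 0.0061, 0.0764]
tcp_rot: [0.652, 0.758, 0.0, 0.0]
contact_force: [0.0, -0.0, -2.5]
opening: 0.18
finger_force: 58.8
```

```bash
python3 -m crank '[[[0,0,1.5],0,255],[[0,0,3],0,255],[[0,0,3],0,255]]'; python3 -m crank '[[[0,0,1.5],0,255],[[0,0,1.5],0,255]]'
```

```text
time: 8.4
eef_pos: [0.5634, 0.0062, 0.073]
tcp_rot: [0.652, 0.758, -0.0, -0.0]
contact_force: [0.1, -0.2, -2.4]
opening: 0.178
finger_force: 58.8
time: 8.6
eef_pos: [0.5635, 0.0061, 0.0716]
tcp_rot: [0.652, 0.758, -0.0, -0.0]
contact_force: [-0.5, -0.3, -2.9]
opening: 0.178
finger_force: 58.8
```

```bash
python3 -m crank '[[[0,0,1],0,255],[[0,0,1],0,255]]'; python3 -m crank '[[[0,0,1],0,255],[[0,0,1],0,255]]'
```

```text
time: 8.8
eef_pos: [0.5636, 0.0061, 0.0707]
tcp_rot: [0.652, 0.758, -0.0, -0.0]
contact_force: [0.3, -0.2, -2.7]
opening: 0.18
finger_force: 58.8
time: 9.0
eef_pos: [0.5638, 0.0061, 0.0701]
tcp_rot: [0.652, 0.758, 0.0, 0.0]
contact_force: [-0.6, 0.9, -0.8]
opening: 0.179
finger_force: 59.1
```

```bash
python3 -m crank '[[[0,0,0.5],0,255],[[0,0,0.5],0,255]]'; python3 -m crank '[[[0,0,0.5],0,130],[[0,0,0.5],0,130],[[0,0,0.5],0,130],[[0,0,0.5],0,130],[[0,0,0.5],0,130]]'; python3 -m crank '[[[0,0,-10],0,130],[[0,0,-25],0,130],[[0,0,-60],0,130],[[0,0,-110],0,130],[[0,0,-140],0,130],[[0,0,-150],0,130],[[0,0,-150],0,130]]'; python3 - <<'E'
from h import *
s=get_state(); c=cam("wrist"); cv2.imwrite("pics/w3.png",c['frame']); t=s['eef_pos']
o=np.array([.5481,.1052]); a=np.radians(8.62); X=np.array([np.cos(a),np.sin(a)]); Y=np.array([-X[1],X[0]])
loc=lambda p:np.c_[(p[:,:2]-o)@X,(p[:,:2]-o)@Y,p[:,2]]*1000
L=loc(cloud(c).reshape(-1,3))
q=L[(np.hypot(L[:,0],L[:,1]+100)<45)&(L[:,2]>58)&(L[:,2]<72)]; print("lid",cv2.minEnclosingCircle(q[:,:2].astype(np.float32)),np.percentile(q[:,2],[2,50,98]))
T=L[(abs(L[:,0])<50)&(L[:,2]>138)&(L[:,2]<148)&(L[:,1]>90)]; print("tab",len(T),T.mean(0) if len(T) else 0)
print("tcp local",loc(t[None]),s['opening'])
E
```

```text
time: 9.2
eef_pos: [0.5638, 0.0061, 0.0701]
tcp_rot: [0.652, 0.758, 0.0, -0.0]
contact_force: [-2.5, 1.6, 3.9]
opening: 0.177
finger_force: 59.2
time: 9.7
eef_pos: [0.5637, 0.0061, 0.0688]
tcp_rot: [0.652, 0.758, 0.0, 0.0]
contact_force: [-0.3, 0.1, -1.0]
opening: 0.491
finger_force: 0.0
time: 10.4
eef_pos: [0.5649, 0.006, 0.222]
tcp_rot: [0.652, 0.758, 0.001, 0.002]
contact_force: [0.5, -0.4, -0.3]
opening: 0.492
finger_force: 0.0
lid ((-0.0042595695704221725, -98.74235534667969), 29.856115341186523) [58.62398604 62.53739386 64.45999118]
tab 0 0
tcp local [[   1.70212355 -100.63214534  221.96419133]] 0.49151283559264475
```

View pics/w3.png

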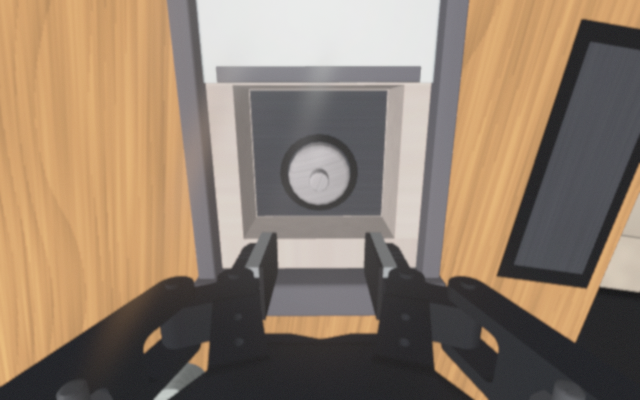

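The pot sits inside the ring at (319,173), lid at 64 mm as it should be. Next is the push: fingers shut, moved behind the tab.

```bash
python3 -m crank '[[[30,-1,0],0,255],[[75,-2,0],0,255],[[125,-2,0],0,255],[[175,-2,0],0,255],[[220,-2,0],0,255],[[255,-2,0],0,255],[[272,-2,0],0,255],[[274,-2,0],0,255],[[274,-2,0],0,255]]'; python3 -m crank '[[[0,0,20],0,255],[[0,0,50],0,255],[[0,0,80],0,255],[[0,0,97],0,255],[[0,0,103],0,255],[[0,0,103],0,255]]'
cat > st.py <<'E'
from h import *
s=get_state(); o=np.array([.5481,.1052]); a=np.radians(8.62); X=np.array([np.cos(a),np.sin(a)]); Y=np.array([-X[1],X[0]])
d=s['eef_pos'][:2]-o; f=s['contact_force']; print("x %.1f y %.1f z %.1f  Fy %.1f Fx %.1f Fz %.1f t %.2f"%(d@X*1e3,d@Y*1e3,s['eef_pos'][2]*1e3,f[:2]@Y,f[:2]@X,f[2],s['time']))
E
python3 st.py
```

```text
time: 11.35
eef_pos: [0.5203, 0.276, 0.2173]
tcp_rot: [0.652, 0.758, -0.001, -0.0]
contact_force: [-0.4, -0.5, -0.6]
opening: -0.001
finger_force: 0.0
time: 11.95
eef_pos: [0.5206, 0.2752, 0.1148]
tcp_rot: [0.653, 0.757, -0.001, -0.0]
contact_force: [-1.0, 0.4, 0.4]
opening: 0.004
finger_force: 0.0
x -1.7 y 172.2 z 114.8  Fy 0.6 Fx -0.9 Fz 0.4 t 11.95
```

```bash
python3 -m crank '[[[-6,2,0],0,255],[[-12,2,0],0,255],[[-16,2,0],0,255],[[-19,2,0],0,255],[[-22,2,0],0,255],[[-25,2,0],0,255],[[-28,2,0],0,255],[[-28,2,0],0,255]]'; python3 st.py;  python3 -m crank '[[[-5,0,0],0,255],[[-15,0,0],0,255],[[-25,0,0],0,255],[[-35,0,0],0,255],[[-45,0,0],0,255],[[-55,0,0],0,255],[[-65,0,0],0,255],[[-75,0,0],0,255],[[-80,0,0],0,255],[[-80,0,0],0,255]]'; python3 st.py
```

```text
time: 12.75
eef_pos: [0.527, 0.249, 0.1159]
tcp_rot: [0.652, 0.758, -0.0, 0.0]
contact_force: [1.0, -0.3, 0.3]
opening: 0.002
finger_force: 0.0
x 0.7 y 145.4 z 115.9  Fy -0.4 Fx 0.9 Fz 0.3 t 12.75
time: 13.75
eef_pos: [0.5388, 0.1691, 0.1156]
tcp_rot: [0.653, 0.758, -0.001, -0.0]
contact_force: [-0.3, 0.1, 0.1]
opening: 0.0
finger_force: 0.0
x 0.4 y 64.6 z 115.6  Fy 0.1 Fx -0.3 Fz 0.1 t 13.75
```

```bash
cat > tab.py <<'E'
from h import *
o=np.array([.5481,.1052]); a=np.radians(8.62); X=np.array([np.cos(a),np.sin(a)]); Y=np.array([-X[1],X[0]])
for n in("top","wrist","side"):
    c=cam(n); cv2.imwrite(f"pics/{n}4.png",c['frame']); p=cloud(c).reshape(-1,3); L=np.c_[(p[:,:2]-o)@X,(p[:,:2]-o)@Y,p[:,2]]*1000
    t=L[(abs(L[:,0])<36)&(abs(L[:,0])>22)&(abs(L[:,2]-143)<5)&(L[:,1]>-40)&(L[:,1]<160)]
    print(n,len(t),np.percentile(t,[3,50,97],axis=0).round(1).tolist() if len(t) else 0)
E
python3 tab.py; python3 st.py
```

```text
top 4 [[-33.9, 42.1, 139.8], [-28.4, 42.6, 143.1], [-22.5, 43.2, 144.5]]
wrist 0 0
side 19 [[-35.1, 37.3, 138.4], [-24.9, 42.8, 143.7], [32.1, 50.6, 147.1]]
x 0.3 y 65.6 z 115.6  Fy -0.8 Fx 0.4 Fz -0.5 t 13.90
```

```bash
python3 -m crank '[[[-3,0,0],0,255],[[-6,0,0],0,255],[[-9,0,0],0,255],[[-12,0,0],0,255],[[-15,0,0],0,255],[[-18,0,0],0,255],[[-20,0,0],0,255],[[-22,0,0],0,255]]'; python3 st.py; python3 -m crank '[[[-2,0,0],0,255],[[-4,0,0],0,255],[[-6,0,0],0,255],[[-8,0,0],0,255]]'; python3 st.py
```

```text
time: 14.7
eef_pos: [0.542, 0.1483, 0.1157]
tcp_rot: [0.652, 0.758, -0.0, -0.0]
contact_force: [-1.5, 1.3, 0.1]
opening: -0.002
finger_force: 0.6
x 0.5 y 43.5 z 115.7  Fy 1.5 Fx -1.3 Fz 0.1 t 14.70
time: 15.1
eef_pos: [0.5434, 0.1405, 0.1158]
tcp_rot: [0.652, 0.758, -0.0, -0.0]
contact_force: [-0.7, 1.9, -0.4]
opening: -0.003
finger_force: 0.6
x 0.6 y 35.6 z 115.8  Fy 2.0 Fx -0.4 Fz -0.4 t 15.10
```

```bash
for i in 1 2 3 4; do python3 -m crank '[[[-1.5,0,0],0,255],[[-3,0,0],0,255],[[-4,0,0],0,255]]' >/dev/null; python3 st.py; done
```

```text
x 0.6 y 31.6 z 115.9  Fy 0.3 Fx 0.5 Fz -0.6 t 15.40
x 0.6 y 27.8 z 115.8  Fy 2.6 Fx -0.4 Fz -1.3 t 15.70
x 0.6 y 23.8 z 115.9  Fy 3.1 Fx 0.4 Fz -0.4 t 16.00
x 0.6 y 19.8 z 115.9  Fy 3.2 Fx -0.6 Fz -1.3 t 16.30
```

```bash
for i in 1 2 3 4 5 6 7 8; do python3 -m crank '[[[-1,0,0],0,255],[[-1,0,0],0,255]]' >/dev/null; python3 st.py; done
```

```text
x 0.6 y 18.7 z 115.9  Fy 4.0 Fx 0.1 Fz -1.1 t 16.50
x 0.6 y 17.7 z 115.9  Fy 4.0 Fx 0.6 Fz -0.4 t 16.70
x 0.6 y 17.1 z 115.8  Fy 5.7 Fx -0.0 Fz 0.6 t 16.90
x 0.7 y 16.9 z 115.9  Fy 8.7 Fx -0.2 Fz -0.2 t 17.10
x 0.6 y 16.7 z 115.9  Fy 10.7 Fx 0.8 Fz 0.3 t 17.30
x 0.7 y 15.9 z 115.9  Fy 11.1 Fx 1.3 Fz 0.5 t 17.50
x 0.6 y 15.2 z 115.9  Fy 11.7 Fx -0.1 Fz -0.1 t 17.70
x 0.6 y 14.3 z 115.9  Fy 12.7 Fx 0.4 Fz 0.5 t 17.90
```

```bash
for i in 1 2 3 4; do python3 -m crank '[[[-1,0,0],0,255],[[-1,0,0],0,255]]' >/dev/null; python3 st.py; done
```

```text
x 0.7 y 13.4 z 115.9  Fy 12.2 Fx 1.2 Fz -0.1 t 18.10
x 0.7 y 12.7 z 115.9  Fy 14.0 Fx 1.1 Fz 0.9 t 18.30
x 0.7 y 11.9 z 115.9  Fy 14.3 Fx 1.5 Fz -0.4 t 18.50
x 0.7 y 11.1 z 116.0  Fy 14.1 Fx 2.4 Fz 1.1 t 18.70
```

```bash
for i in 1 2 3; do python3 -m crank '[[[-1,0,0],0,255],[[-1,0,0],0,255]]' >/dev/null; python3 st.py; done
```

```text
x 0.7 y 10.2 z 116.0  Fy 14.6 Fx 1.4 Fz 0.5 t 18.90
x 0.7 y 9.5 z 115.9  Fy 16.5 Fx 1.8 Fz 0.5 t 19.10
x 0.7 y 8.6 z 116.0  Fy 15.9 Fx 1.2 Fz -0.0 t 19.30
```

```bash
for i in 1 2; do python3 -m crank '[[[-1,0,0],0,255],[[-1,0,0],0,255]]' >/dev/null; python3 st.py; done
```

```text
x 0.7 y 7.8 z 116.0  Fy 16.0 Fx 0.1 Fz 0.6 t 19.50
x 0.6 y 4.3 z 115.9  Fy 5.1 Fx 0.4 Fz -0.6 t 19.70
```

The push fell from 16.0 to 5.1 N over 3.5 mm, which looks like the click. I'll nudge a little more to be sure of the latch, watching the force.

```bash
python3 -m crank '[[[0,0,0],0,255]]' >/dev/null; python3 st.py; python3 -m crank '[[[-0.5,0,0],0,255],[[-0.5,0,0],0,255]]' >/dev/null; python3 st.py
```

```text
x 0.6 y 3.4 z 115.8  Fy 4.6 Fx 0.0 Fz -0.8 t 19.80
x 0.6 y 2.8 z 115.9  Fy 6.0 Fx 0.3 Fz -1.4 t 20.00
```

```bash
python3 -m crank '[[[-0.5,0,0],0,255],[[-0.5,0,0],0,255]]' >/dev/null; python3 st.py
```

```text
x 0.6 y 2.8 z 115.9  Fy 7.8 Fx 0.1 Fz -0.1 t 20.20
```

Position holds while the force rises gently (7.8 N), so the guard is at the stop and past the catch. I'll back off and check that it stays.

```bash
python3 -m crank '[[[2,0,0],0,255],[[5,0,0],0,255],[[10,0,0],0,255],[[18,0,0],0,255],[[30,0,0],0,255],[[30,0,0],0,255]]'; python3 st.py; python3 -m crank '[[[0,0,-30],0,255],[[0,0,-70],0,255],[[0,0,-100],0,255],[[60,0,-110],0,255],[[110,0,-110],0,255],[[130,0,-110],0,255],[[130,0,-110],0,255],[[130,0,-110],0,255]]'; python3 tab.py; python3 st.py
```

```text
time: 20.8
eef_pos: [0.5437, 0.138, 0.1159]
tcp_rot: [0.652, 0.759, 0.0, -0.0]
contact_force: [0.2, 0.2, -0.0]
opening: 0.0
finger_force: 0.0
x 0.5 y 33.1 z 115.9  Fy 0.1 Fx 0.3 Fz -0.0 t 20.80
time: 21.6
eef_pos: [0.5242, 0.2656, 0.2256]
tcp_rot: [0.651, 0.759, -0.0, 0.0]
contact_force: [-0.2, -0.1, -0.3]
opening: -0.001
finger_force: 0.0
top 37 [[-34.5, -18.2, 139.3], [-22.4, -12.7, 143.2], [32.7, -7.1, 145.4]]
wrist 0 0
side 20 [[-33.2, -23.8, 139.2], [-24.7, -17.1, 142.3], [30.6, -8.4, 146.3]]
x 0.7 y 160.7 z 225.6  Fy 0.6 Fx -0.1 Fz 0.7 t 21.75
```

View pics/side4.png

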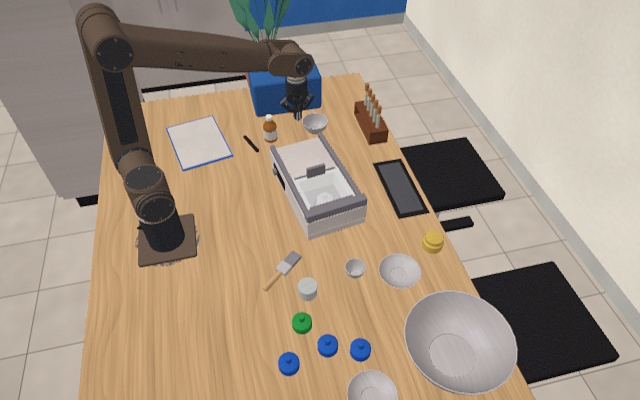

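The side view shows the guard shut over the well, with its tab at (316,170) and the pot underneath at (323,197). The tab moved about 149 mm and stayed there after release. The other things stand where they were.

```bash
python3 -c "
from plant import ctrl
print(ctrl.sign_off())"
```

```text
the job is handed in; nothing more can be done
None
```

The steel pot sits in the shaker's ring, and the guard is latched shut over it at about 149 mm travel with the click felt; the other things were left in place, and I handed the job in at about 22 s.

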